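# Let the cork into the lever bin without slamming its lid

## Task

Press the orange paddle of the cork bin all the way down with the fingertips so that the lid swings wide open, and keep it down until the cork waiting on the chute has rolled into the bin. Then let the paddle come back up slowly under the fingers so that the lid eases shut without slamming, and move clear. Work the lid only by its paddle, do not touch the cork, and leave the other things on the counter where they are.

Things in the scene. Friction and masses are not known exactly. Their poses are not given: they have to be found in the camera images.
- bin: Dark green counter bin, fixed, 130 x 130 mm, walls 112 mm high. Origin: centre of its underside, on the counter; +x from its front to the lid's hinge, +y to the chute side, +z up. The aluminium chute (68 mm wide, centred on x = -20) slopes from y = 156, height 142 mm down to the rim at y = 66, height 112. Lever bar and push rod run along the -y side; the paddle stands out in front (-x).
- paddle (a point): Centre of the top face of the orange paddle (44 mm along the bin's y, 34 along its x), at x = -165, y = 0, z = 74 mm in the bin's frame when the lid is shut; it moves with the lever, pivot at x = -30, z = 50 mm. Over the full stroke it sinks 38 mm almost straight down (under 2 mm sideways) and tips 0.28 rad, clear of the counter.
- lever (a joint): Angle of the paddle's lever, rad: 0 = paddle up (lid shut), grows as the paddle is pressed, stop at 0.28. The paddle needs about 4 to 8 N, nearly the same all the way, and comes back by itself when let up; let go, it flies up.
- lid (a joint): Angle of the lid, rad: 0 = shut, grows as it opens, always 4 times the lever angle, stop at 1.12. It falls shut by weight and a weak spring, hardly damped. Closing faster than 2 rad/s (paddle rising at 67 mm/s) is a slam; let the paddle up at 10 to 30 mm/s. The front edge is 135 mm from the hinge and swings up, away from the paddle.
- lid_front (a point): Middle of the front face of the lid, 129 mm above the counter when shut; the lid is an aluminium cap 130 x 130 x 31 mm with a green panel on top. Moves with the lid.
- cork: Wine cork, 24 mm across, 44 long, 15 g. Origin at its centre; x along its length, along the bin's x. It lies on the chute against the side of the shut lid, centre about 127 mm above the counter. Once the lid is open 0.3 to 0.5 rad it rolls into the bin by itself, within about a second; inside, its centre is below 60 mm.
- tumbler_near: clear glass tumbler standing upside down, 68 mm across, 88 high, left of the paddle. Loose; leave it. Origin: centre of its underside.
- tumbler_far: clear glass tumbler standing upside down, 68 mm across, 88 high, right of the bin. Loose; leave it. Origin: centre of its underside.
- cup_stack: stack of clear cups upside down, 82 mm across, 114 high, at the left of the counter. Loose; leave it. Origin: centre of its underside.
- pink_bottle: glass bottle with pale pink contents, 68 mm across, 258 high, at the left of the counter. Loose; leave it. Origin: centre of its underside.
- notepad: white paper pad, 148 x 105 x 10 mm, lying flat at the left of the counter, the nearer to the bin of two like it. Loose; leave it. Origin: centre of its underside.

How it is judged (in metres and radians):
On the way, in this order (a step that is already met when the one before it is completed fails the run):
1. the cork is in the bin while the fingers hold the paddle down and the lid is wide open (over 0.9 rad) (z of cork in the frame of bin below 0.06 m and x of cork in the frame of bin between -0.063 and 0.063 m and y of cork in the frame of bin between -0.063 and 0.063 m and value of joint lid above 0.9 rad and contact force between the fingers and lever above 1 N), for 0.2 s.
2. the lid is shut again with the cork inside (z of cork in the frame of bin below 0.06 m and x of cork in the frame of bin between -0.063 and 0.063 m and y of cork in the frame of bin between -0.063 and 0.063 m and value of joint lid below 0.05 rad), for 0.2 s.
At the end, for the whole second after the job is handed in: The cork lies at rest inside the bin (centre within the walls and under 60 mm above the bin's underside) and the lid is shut to within 0.05 rad (all of step 2 and linear speed of cork below 0.05 m/s); the robot touches nothing.
It fails at once if the lid slams: it closes faster than 2 rad/s (velocity of joint lid below -2 rad/s).
It fails at once if the lid itself is touched by the robot (over 1 N) (contact force between any of the fingers, the arm and lid above 1 N).
It fails at once if the cork is touched by the robot (contact force between any of the fingers, the arm and cork above 0.3 N).
It fails at once if the cork is lifted off the chute or falls beside the bin (z of cork in the frame of bin above 0.2 m or y of cork in the frame of bin above 0.17 m).
It fails at once if a bystander is moved by more than 20 mm (distance of any of tumbler_near, tumbler_far, cup_stack, pink_bottle, notepad from where it was at the start of the episode above 0.02 m).
It also fails if it takes over 46 s, if anything falls off the work surface, if the arm or the gripper's body presses on something with over 40 N, if the wrist force passes 120 N, or if a joint passes its speed limit or range.

## Robot

A 7-joint arm with a two-finger parallel gripper is mounted at the origin on a cart in front of the work surface, level with it; the furniture and walls round the work are solid. World frame = base frame: x ahead of the robot, y to its left, z up, the work surface at z = 0. Lengths are in mm, angles in rad, forces in N, time in s.
With the tool pointing down it reaches from about 400 to 850 mm from the base axis. Payload 4.5 kg.
Tool frame: the origin (TCP) lies between the finger pads; the fingertips stand 14 mm ahead of it and the grasp point (between the pads) lies 5 mm behind it; z points along the fingers, y is the direction in which the jaws open and shut (so a half turn about z gives the same grasp; the last joint's range is limited). The gripper opens to 85 mm and grips with 20 to 120 N. Pads are 22 mm wide; open, the fingers measure 114 mm over their backs; the gripper's body (76 mm by 85 mm) begins 54 mm behind the grasp point. The pads swing forward as they close: fully open they stand 13 mm farther back than shut.
Start: joints at [-1.09, 0.689, -0.195, 1.565, 0.157, 0.902, -0.215], TCP at [270.036, 563.679, 245.317] pointing down, gripper open.
Joint ranges: [-3.01, 3.01], [-0.46, 2.08], [-1.47, 1.51], [0.13, 2.56], [-1, 4.14], [0.04, 2.09], [-2.66, 2.66]. Speed limits (rad/s): [2.57, 2.57, 3.14, 3.14, 3.14, 3.14, 3.14].

## Interface

Orientations are given as [roll, pitch, yaw] about the fixed x, y, z axes, in that order (R = Rz(yaw) Ry(pitch) Rx(roll)).
In Python, from rig import ctrl, optics, order gives the robot as it stands. The module is installed in compiled form; this text tells all that it offers.
- The arm moves only by the tool servo_tool, never from a script. Its argument "commands" is a list of rows, each an object with "travel": the shift along the tool's x, y, z in units of 50 mm (1.0 is 50 mm), a list of three; "rotation": the turn, a rotation vector about the tool's x, y, z in degrees, a list of three; "fingers": the finger opening in mm, from 0 to 85.4. In form: [{"travel": [x, y, z], "rotation": [wx, wy, wz], "fingers": fingers}, ...]. A call has exactly 8 rows; each row shifts and turns the pose as measured when the row begins, along the tool's axes as they then stand; what a row does not reach is not made up. A row lasts 1/10 s, in which the tool goes at most 50 mm and 8.59 degrees, less where a joint would pass 70% of its speed; a pose out of reach is approached as far as the arm can. A call is refused whole if a number of a shift passes 1 or a number of a turn 8.59, either way. A call with a gripper value outside its range is refused whole. The fingers move at their own pace and stop on an object; the grip force is fixed at half the most. Time passes only in rows, so rows that do not move let the fingers close, or fill a call up. It gives the time, the measured TCP pose, the force and the opening at its end, in the units of the state.
- ctrl.observe(): the state, without advancing time (a new reading comes with each control period).
- optics.snapshot(name): name is "scene" or "top"; returns a dict with "img" (384x512x3 uint8, red, green, blue), "fx", "fy", "cx", "cy" (pixels), "k1" (the pictures are not rectified: a ray, as slopes to the right and down, at radius r is drawn at 1 + k1 r^2 times it, then the intrinsics apply), "rvec" (rotation vector, rad) and "tvec" (3), from world to camera coordinates, as OpenCV has them. Camera axes: x right, y down, z forward; pixel columns grow to the right and rows downward; lengths in mm; the calibration is good to about 2 mm. A picture is of the moment at which its call begins. There is no depth.
- order.hand_in(): hands the job in, once; it reports no verdict.
The state is a dict: "time_s": time; "joint_pos": joint angles; "joint_velocities": joint speeds; "effort": joint torques, N m; "eef_pos": TCP position; "tool_rot": TCP orientation; "ft_force": force on the tool from outside, world axes, zero at the start; "torque": the same for the moment, N m; "grip_width": opening from 0.0 (shut) to 1.0 (fully open).
Only numpy, scipy, OpenCV 4.12 (cv2) and the standard library are available. Lean on these libraries where they do the work, as an engineer would, in place of code of your own. Each camera call takes 0.05 s, during which the arm holds its last target.

## Working session

There is one attempt and no reset: what is moved stays moved. The work goes in short steps, Python scripts to look and compute and a tool call to move; the robot and the scene stay as the last step left them, time stands still between calls to the robot, and variables do not carry over. Pictures are saved under pics/ and viewed, and the job is handed in when it is done.

Besides the shell and the picture viewer there is one more tool, called as name([rows], argument=value, ...), one row to a line, values as JSON. servo_tool: Moves the arm, as the interface text tells. Its arguments: {"type":"object","properties":{"commands":{"type":"array"}},"required":["commands"]}

```bash
mkdir -p pics
python3 - <<'E'
from rig import ctrl, optics
import cv2, pickle
s=ctrl.observe(); print(s)
d={}
for n in("scene","top"):
    c=optics.snapshot(n); d[n]=c
    print(n,{k:v for k,v in c.items() if k!='img'})
    cv2.imwrite(f"pics/{n}0.png",cv2.resize(c['img'][:,:,::-1],(800,600),interpolation=cv2.INTER_CUBIC))
pickle.dump(d,open('d0.pkl','wb'))
E
```

```text
{'time_s': 0.0, 'joint_pos': array([-1.0902049 ,  0.6900225 , -0.19450992,  1.56640494,  0.15729912,
        0.90246538, -0.21507485]), 'joint_velocities': array([ 0.00108508, -0.00249958,  0.00137217,  0.00041633,  0.00090407,
        0.00153309, -0.00044556]), 'effort': array([ 1.45046747e-04, -5.39623654e+01, -1.26690578e+00, -1.58535236e+01,
        9.04269051e-03,  9.57997050e-03, -7.74950706e-06]), 'eef_pos': array([269.81166819, 563.04204858, 244.44364666]), 'tool_rot': array([-3.13968901e+00,  1.34363799e-04,  2.69491472e+00]), 'ft_force': array([ 0.07490542, -0.3206499 ,  0.1843726 ]), 'torque': array([-0.00272698, -0.05393911, -0.02519429]), 'grip_width': 0.9963148991512386}
scene {'fx': 384.71742461724216, 'fy': 384.71742461724216, 'cx': 256.8982214365709, 'cy': 191.79447304593793, 'k1': -0.09107903052572064, 'rvec': array([ 0.87708712, -2.63021392,  0.90340262]), 'tvec': array([ 532.60999822,  270.47482114, 1474.92850815])}
top {'fx': 380.03067848686624, 'fy': 380.03067848686624, 'cx': 252.3015559615544, 'cy': 187.20494612226577, 'k1': -0.00174196208378525, 'rvec': array([ 2.12904826, -2.1413286 ,  0.20611146]), 'tvec': array([  80.76046288,  602.5086087 , 1301.1670785 ])}
```

View pics/scene0.png

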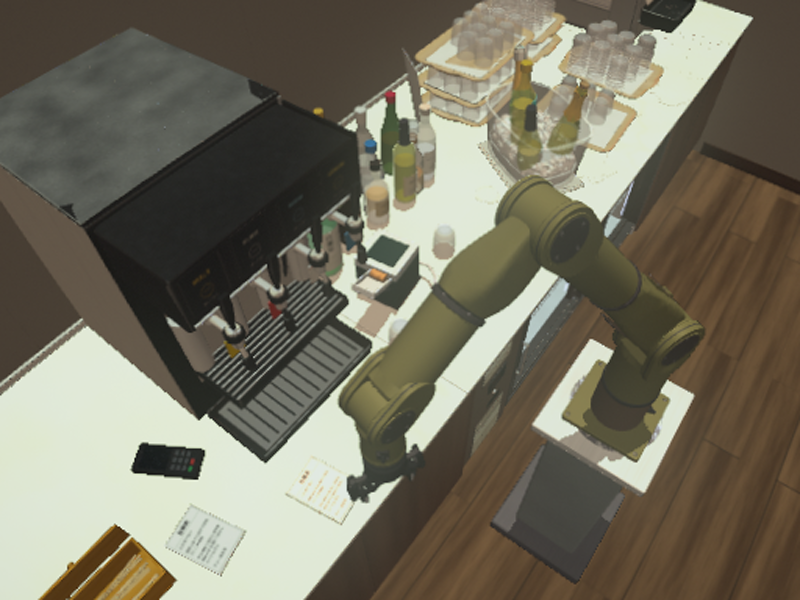

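View pics/top0.png

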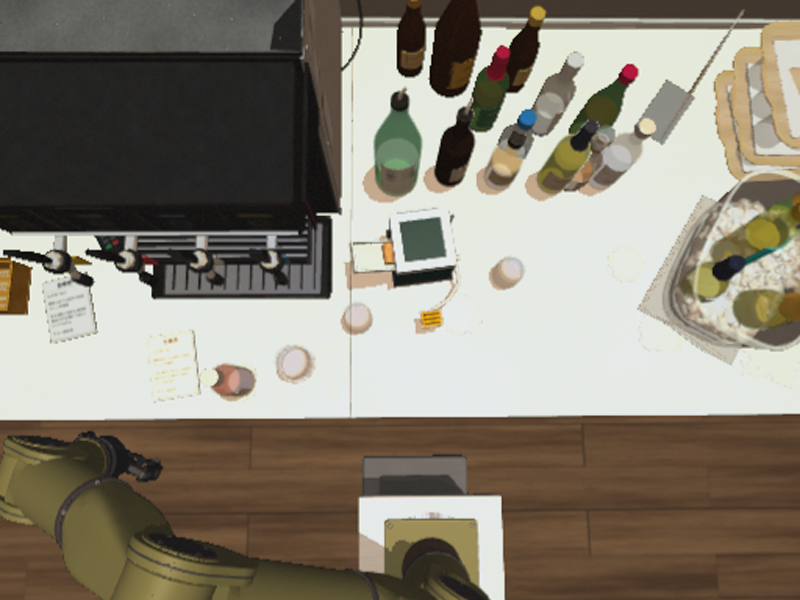

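```bash
cat > h.py <<'E'
import numpy as np, cv2
def K(c): return np.array([[c['fx'],0,c['cx']],[0,c['fy'],c['cy']],[0,0,1.]])
def D(c): return np.array([c['k1'],0,0,0,0.])
def proj(c,P): return cv2.projectPoints(np.array(P,float).reshape(-1,3),c['rvec'],c['tvec'],K(c),D(c))[0].reshape(-1,2)
def ray(c,uv):
    n=cv2.undistortPoints(np.array(uv,float).reshape(-1,1,2),K(c),D(c)).reshape(-1,2)
    R=cv2.Rodrigues(c['rvec'])[0]; o=-R.T@c['tvec']
    return o,np.c_[n,np.ones(len(n))]@R
def onz(c,uv,z):
    o,d=ray(c,uv); return o+d*((z-o[2])/d[:,2])[:,None]
def crop(c,u0,v0,w,h,s,f):
    cv2.imwrite(f,cv2.resize(c['img'][v0:v0+h,u0:u0+w,::-1],None,fx=s,fy=s,interpolation=cv2.INTER_CUBIC))
E
python3 - <<'E'
import pickle; from h import *
d=pickle.load(open('d0.pkl','rb'))
crop(d['top'],210,125,130,110,6,'pics/topc.png')
crop(d['scene'],200,130,100,100,6,'pics/scc.png')
E
```

```text
(no output)
```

View pics/topc.png

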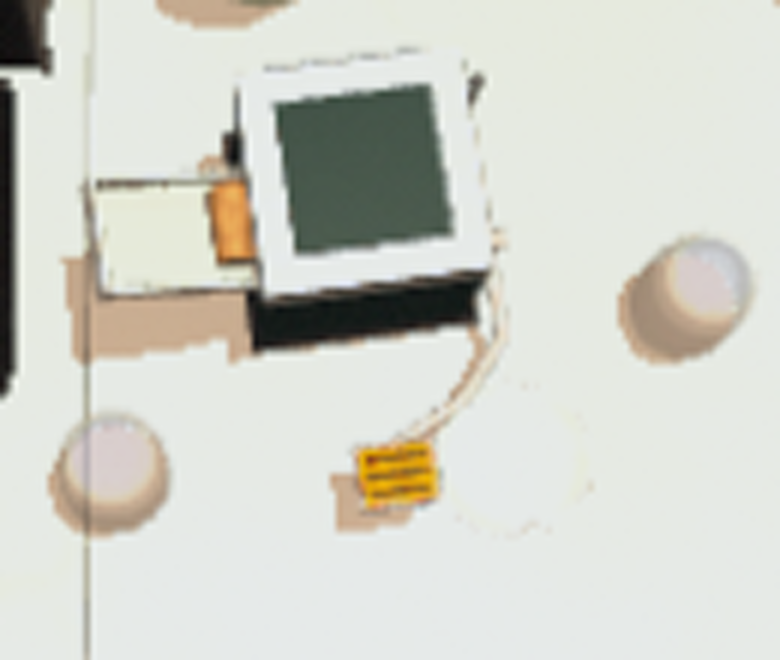

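View pics/scc.png

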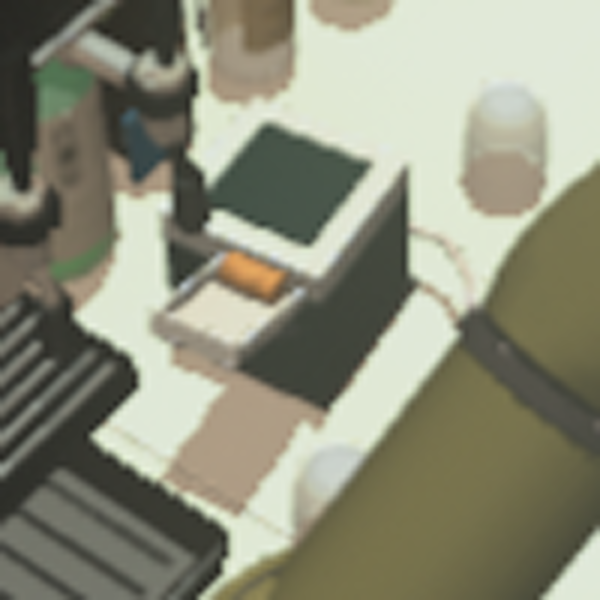

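```bash
cat > fit.py <<'E'
import pickle; from h import *
from scipy.optimize import least_squares
d=pickle.load(open('d0.pkl','rb'))
zt=144
T=[((-65,65,zt),(262,297)),((-65,-65,zt),(493,268)),((65,-65,zt),(464,50)),((65,65,zt),(240,73)),((-65,65,0),(253,351)),((-65,-65,0),(476,322)),
((-148,22,74),(357,452)),((-148,-22,74),(433,441)),((-182,-22,74),(440,498)),((-182,22,74),(368,508)),((-54,156,142),(102,296)),((14,156,142),(95,184))]
S=[((-65,65,zt),(316,275)),((-65,-65,zt),(408,163)),((-65,65,0),(326,410)),((-54,156,142),(238,352)),((14,156,142),(155,318))]
obs=[]
for c,L,u0,v0 in((d['top'],T,210,125),(d['scene'],S,200,130)):
    P=np.array([a for a,b in L],float); q=(np.array([b for a,b in L])+.5)/6-.5+[u0,v0]; obs.append((c,P,q))
def W(p,P):
    c,s=np.cos(p[2]),np.sin(p[2]); return np.c_[p[0]+c*P[:,0]-s*P[:,1],p[1]+s*P[:,0]+c*P[:,1],P[:,2]]
def f(p,o=obs): return np.concatenate([(proj(c,W(p,P))-q).ravel() for c,P,q in o])
def tw(x): return x
if __name__=='__main__':
    for o in(obs,obs[:1],obs[1:]):
        r=least_squares(lambda p:f(p,o),[650,0,0.1],loss='soft_l1',x_scale=[100,100,.1]); print(r.x.round(3)); print(f(r.x,o).reshape(-1,2).round(1).tolist())
    r=least_squares(f,[650,0,0.1],loss='soft_l1',x_scale=[100,100,.1]); p=r.x;np.save('bin.npy',p)
    print('paddle',W(p,np.array([[-165,0,74.],[-163,0,36]])))
    # paddle alone
    uv=obs[0][2][6:10]; print(onz(d['top'],uv,74).round(1), onz(d['top'],uv,74).mean(0))
    # tumblers: tops (z=88)
    uv=(np.array([[112,455],[708,280]])+.5)/6-.5+[210,125]; print('tumbler tops',onz(d['top'],uv,88).round())
E
python3 fit.py
```

```text
[7.03512e+02 1.55970e+01 1.21000e-01]
[[0.9, 0.0], [0.8, 0.1], [0.1, -0.4], [-0.4, 0.2], [1.6, -0.8], [-0.9, -0.3], [-0.0, -0.0], [-0.2, 0.3], [-0.0, 0.3], [-0.6, 0.3], [0.1, 0.4], [-1.0, -0.5], [0.7, -0.1], [0.9, -1.6], [-0.1, -1.2], [-0.3, 1.5], [-0.8, 0.7]]
[7.03492e+02 1.55430e+01 1.21000e-01]
[[0.9, 0.0], [0.8, 0.1], [0.1, -0.4], [-0.4, 0.3], [1.7, -0.8], [-0.9, -0.3], [-0.0, -0.0], [-0.2, 0.3], [-0.0, 0.4], [-0.5, 0.3], [0.1, 0.4], [-1.0, -0.5]]
[7.03348e+02 1.58840e+01 1.19000e-01]
[[0.7, -0.1], [0.9, -1.5], [-0.2, -1.1], [-0.4, 1.5], [-0.9, 0.7]]
paddle [[539.72257998  -4.35100637  74.        ]
 [541.70791     -4.10921158  36.        ]]
[[553.9  19.4  74. ]
 [560.1 -25.   74. ]
 [526.7 -28.4  74. ]
 [521.1  13.5  74. ]] [540.46598663  -5.12323058  74.        ]
tumbler tops [[ 551.  161.   88.]
 [ 652. -187.   88.]]
```

```bash
cat > plan.py <<'E'
import sys; from h import *
from scipy.spatial.transform import Rotation as Ro
from rig import ctrl
# plan.py x y z yaw n : rows toward the target, tool vertical
x,y,z,yaw=map(float,sys.argv[1:5]); n=int(sys.argv[5])
s=ctrl.observe(); p=s['eef_pos']; R=Ro.from_euler('xyz',s['tool_rot']); G=Ro.from_euler('xyz',[np.pi,0,yaw])
print(s['time_s'],p.round(1),s['tool_rot'].round(3),s['ft_force'].round(2),s['grip_width'])
dp=(np.array([x,y,z])-p)/n; w=(R.inv()*G).as_rotvec()/n
for i in range(n):
    print((R.inv().apply(dp)/50).round(2).tolist(), np.degrees(w).round(1).tolist()); R=R*Ro.from_rotvec(w)
E
python3 plan.py 540 -5 345 1.692 14
```

```text
0.1 [269.9 563.1 244.5] [-3.14   0.     2.695] [-0.39  0.12 -0.13] 0.9987804063325778
[-0.7, -0.57, -0.14] [-0.0, 0.0, 4.1]
[-0.74, -0.51, -0.14] [-0.0, 0.0, 4.1]
[-0.77, -0.46, -0.14] [-0.0, 0.0, 4.1]
[-0.8, -0.4, -0.14] [-0.0, 0.0, 4.1]
[-0.83, -0.34, -0.14] [-0.0, 0.0, 4.1]
[-0.85, -0.28, -0.14] [-0.0, 0.0, 4.1]
[-0.87, -0.22, -0.14] [-0.0, 0.0, 4.1]
[-0.88, -0.16, -0.14] [-0.0, 0.0, 4.1]
[-0.89, -0.1, -0.14] [-0.0, 0.0, 4.1]
[-0.9, -0.03, -0.14] [-0.0, 0.0, 4.1]
[-0.9, 0.03, -0.14] [-0.0, 0.0, 4.1]
[-0.89, 0.1, -0.14] [-0.0, 0.0, 4.1]
[-0.88, 0.16, -0.14] [-0.0, 0.0, 4.1]
[-0.87, 0.22, -0.14] [-0.0, 0.0, 4.1]
```

servo_tool([
  {"travel": [0,0,-0.5],"rotation": [0,0,0],"fingers": 0},
  {"travel": [0,0,-0.9],"rotation": [0,0,0],"fingers": 0},
  {"travel": [0,0,-0.9],"rotation": [0,0,0],"fingers": 0},
  {"travel": [0,0,-0.4],"rotation": [0,0,4],"fingers": 0},
  {"travel": [0,0,0],"rotation": [0,0,4],"fingers": 0},
  {"travel": [0,0,0],"rotation": [0,0,4],"fingers": 0},
  {"travel": [0,0,0],"rotation": [0,0,4],"fingers": 0},
  {"travel": [0,0,0],"rotation": [0,0,4],"fingers": 0},
])

```text
time_s: 0.9
eef_pos: [269.2, 561.1, 381.0]
tool_rot: [-3.131, 0.004, 2.333]
ft_force: [-0.2, -0.3, 0.0]
grip_width: 0.003
```

```bash
python3 plan.py 540 -5 345 1.692 14
```

```text
0.9 [269.2 561.1 381. ] [-3.131  0.004  2.333] [-0.18 -0.32  0.04] 0.002839780823888048
[-0.85, -0.28, 0.06] [-0.0, 0.0, 2.6]
[-0.86, -0.24, 0.06] [-0.0, 0.0, 2.6]
[-0.87, -0.2, 0.06] [-0.0, 0.0, 2.6]
[-0.88, -0.16, 0.06] [-0.0, 0.0, 2.6]
[-0.89, -0.12, 0.06] [-0.0, 0.0, 2.6]
[-0.89, -0.08, 0.06] [-0.0, 0.0, 2.6]
[-0.9, -0.04, 0.05] [-0.0, 0.0, 2.6]
[-0.9, 0.0, 0.05] [-0.0, 0.0, 2.6]
[-0.9, 0.05, 0.05] [-0.0, 0.0, 2.6]
[-0.89, 0.09, 0.05] [-0.0, 0.0, 2.6]
[-0.89, 0.13, 0.05] [-0.0, 0.0, 2.6]
[-0.88, 0.17, 0.05] [-0.0, 0.0, 2.6]
[-0.87, 0.21, 0.05] [-0.0, 0.0, 2.6]
[-0.86, 0.25, 0.05] [-0.0, 0.0, 2.6]
```

servo_tool([
  {"travel": [-0.5,-0.16,0],"rotation": [0,0,2.6],"fingers": 0},
  {"travel": [-0.86,-0.24,0],"rotation": [0,0,2.6],"fingers": 0},
  {"travel": [-0.87,-0.2,0],"rotation": [0,0,2.6],"fingers": 0},
  {"travel": [-0.88,-0.16,0],"rotation": [0,0,2.6],"fingers": 0},
  {"travel": [-0.89,-0.12,0],"rotation": [0,0,2.6],"fingers": 0},
  {"travel": [-0.89,-0.08,0],"rotation": [0,0,2.6],"fingers": 0},
  {"travel": [-0.9,-0.04,0],"rotation": [0,0,2.6],"fingers": 0},
  {"travel": [-0.5,0,0],"rotation": [0,0,2.6],"fingers": 0},
])

```text
time_s: 1.7
eef_pos: [405.4, 264.3, 378.1]
tool_rot: [-3.125, 0.008, 1.965]
ft_force: [-0.0, 0.0, -0.6]
grip_width: -0.0
```

```bash
python3 plan.py 540 -5 300 1.692 7
```

```text
1.7 [405.4 264.3 378.1] [-3.125  0.008  1.965] [-0.03  0.04 -0.62] -0.00047351945946335304
[-0.86, 0.06, 0.23] [-0.1, 0.1, 2.2]
[-0.85, 0.1, 0.23] [-0.1, 0.1, 2.2]
[-0.85, 0.13, 0.23] [-0.1, 0.1, 2.2]
[-0.84, 0.16, 0.23] [-0.1, 0.1, 2.2]
[-0.84, 0.19, 0.23] [-0.1, 0.1, 2.2]
[-0.83, 0.23, 0.22] [-0.1, 0.1, 2.2]
[-0.82, 0.26, 0.22] [-0.1, 0.1, 2.2]
```

servo_tool([
  {"travel": [-0.8,0.05,0.1],"rotation": [0,0,2.2],"fingers": 0},
  {"travel": [-0.85,0.1,0.23],"rotation": [-0.1,0.1,2.2],"fingers": 0},
  {"travel": [-0.85,0.13,0.23],"rotation": [-0.1,0.1,2.2],"fingers": 0},
  {"travel": [-0.84,0.16,0.23],"rotation": [-0.1,0.1,2.2],"fingers": 0},
  {"travel": [-0.84,0.19,0.23],"rotation": [-0.1,0.1,2.2],"fingers": 0},
  {"travel": [-0.8,0.23,0.23],"rotation": [-0.1,0.1,2.2],"fingers": 0},
  {"travel": [-0.5,0.15,0.1],"rotation": [-0.1,0.1,2],"fingers": 0},
  {"travel": [0,0,0],"rotation": [0,0,0],"fingers": 0},
])

```text
time_s: 2.5
eef_pos: [532.9, -1.4, 307.4]
tool_rot: [-3.135, 0.002, 1.682]
ft_force: [0.4, 0.3, -0.8]
grip_width: -0.0
```

```bash
python3 plan.py 540 -5 110 1.692 6;  python3 - <<'E'
from rig import optics
from h import *
for n,a in(("scene",(180,110,133,100)),("top",(200,120,133,100))):
    c=optics.snapshot(n); crop(c,*a,6,f'pics/{n}1.png')
E
```

```text
2.5 [532.9  -1.4 307.4] [-3.135e+00  2.000e-03  1.682e+00] [ 0.43  0.31 -0.83] -0.00017357353896124575
[-0.01, 0.03, 0.66] [-0.1, 0.0, -0.1]
[-0.01, 0.03, 0.66] [-0.1, 0.0, -0.1]
[-0.01, 0.03, 0.66] [-0.1, 0.0, -0.1]
[-0.01, 0.02, 0.66] [-0.1, 0.0, -0.1]
[-0.01, 0.02, 0.66] [-0.1, 0.0, -0.1]
[-0.01, 0.02, 0.66] [-0.1, 0.0, -0.1]
```

View pics/scene1.png

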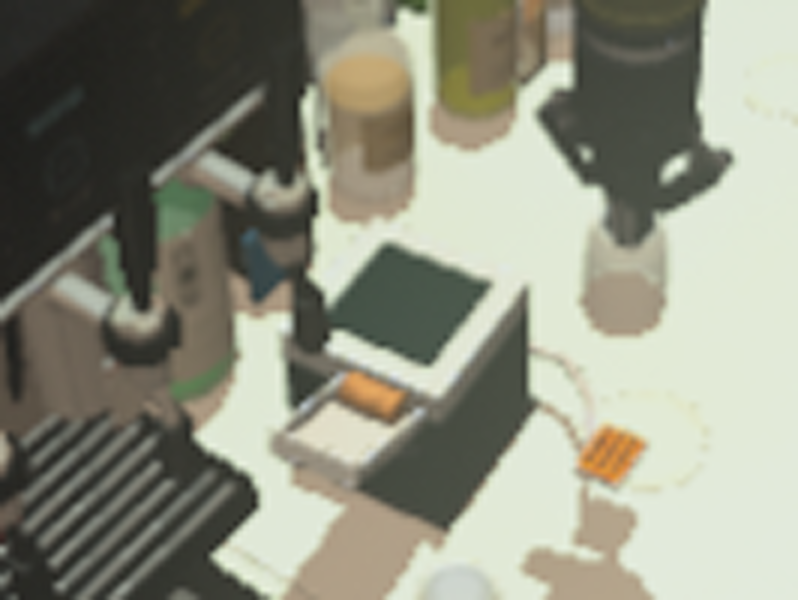

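The scene view now shows the paddle unobstructed at crop pixel (612,455), with the fingers shut and hovering above it. The cork is still on the chute at (375,395). I'll triangulate the paddle from both views.

Run:
```python
import pickle; from h import *
d=pickle.load(open('d0.pkl','rb'))
a=(np.array([[399.5,474.7]])+.5)/6-.5+[210,125]; b=(np.array([[613,455]])+.5)/6-.5+[180,110]
o1,d1=ray(d['top'],a); o2,d2=ray(d['scene'],b); d1=d1[0];d2=d2[0]
t=np.linalg.lstsq(np.c_[d1,-d2],o2-o1,rcond=None)[0]; print(o1+t[0]*d1,o2+t[1]*d2)
```

```text
[541.32370725  -5.62083828  67.56753606] [539.82931894  -6.37102362  67.42528003]
```

servo_tool([
  {"travel": [0,0.05,0.5],"rotation": [-0.1,0,0],"fingers": 0},
  {"travel": [-0.02,0.05,0.7],"rotation": [-0.1,0,0],"fingers": 0},
  {"travel": [-0.02,0.05,0.7],"rotation": [-0.1,0,0],"fingers": 0},
  {"travel": [-0.02,0.05,0.7],"rotation": [-0.1,0,0],"fingers": 0},
  {"travel": [-0.02,0.02,0.7],"rotation": [-0.1,0,0],"fingers": 0},
  {"travel": [0,0,0.5],"rotation": [0,0,0],"fingers": 0},
  {"travel": [0,0,0.15],"rotation": [0,0,0],"fingers": 0},
  {"travel": [0,0,0],"rotation": [0,0,0],"fingers": 0},
])

```text
time_s: 3.4
eef_pos: [544.8, 20.9, 108.2]
tool_rot: [3.13, -0.014, 1.716]
ft_force: [0.6, 0.8, 0.1]
grip_width: 0.001
```

```bash
python3 plan.py 541 -4.5 95 1.692 5;  python3 - <<'E'
from rig import optics
from h import *
for n,a in(("scene",(180,110,133,100)),("top",(200,120,133,100))):
    c=optics.snapshot(n); crop(c,*a,6,f'pics/{n}2.png')
E
```

```text
3.4 [544.8  20.9 108.2] [ 3.13  -0.014  1.716] [0.63 0.76 0.06] 0.0009833361306154683
[-0.1, -0.03, 0.05] [0.1, -0.2, 0.3]
[-0.1, -0.03, 0.05] [0.1, -0.2, 0.3]
[-0.1, -0.03, 0.05] [0.1, -0.2, 0.3]
[-0.1, -0.03, 0.05] [0.1, -0.2, 0.3]
[-0.1, -0.03, 0.05] [0.1, -0.2, 0.3]
```

View pics/scene2.png

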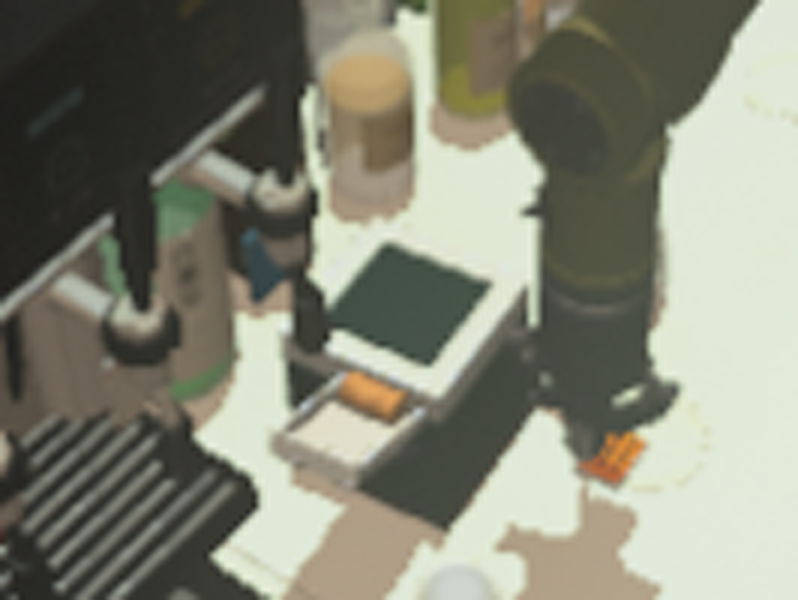

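The picture shows the fingertips just to the left of the paddle, at crop pixel (585,440). The TCP drifted 22 mm in +y on the way down, so I'll correct that before pressing.

servo_tool([
  {"travel": [-0.12,-0.02,0],"rotation": [0.1,-0.2,0.3],"fingers": 0},
  {"travel": [-0.12,-0.02,0],"rotation": [0.1,-0.2,0.3],"fingers": 0},
  {"travel": [-0.12,-0.02,0],"rotation": [0.1,-0.2,0.3],"fingers": 0},
  {"travel": [-0.1,-0.02,0],"rotation": [0.1,-0.2,0.3],"fingers": 0},
  {"travel": [-0.05,0,0],"rotation": [0.1,-0.2,0.3],"fingers": 0},
  {"travel": [0,0,0],"rotation": [0,0,0],"fingers": 0},
  {"travel": [0,0,0],"rotation": [0,0,0],"fingers": 0},
  {"travel": [0,0,0],"rotation": [0,0,0],"fingers": 0},
])

```text
time_s: 4.3
eef_pos: [548.2, -8.5, 114.3]
tool_rot: [3.128, 0.007, 1.685]
ft_force: [0.7, 0.4, 0.4]
grip_width: -0.002
```

```bash
python3 plan.py 541 -4.5 92 1.692 5
```

```text
4.3 [548.2  -8.5 114.3] [3.128 0.007 1.685] [0.69 0.42 0.39] -0.002495247663216709
[0.02, -0.03, 0.09] [0.2, 0.1, -0.1]
[0.02, -0.03, 0.09] [0.2, 0.1, -0.1]
[0.02, -0.03, 0.09] [0.2, 0.1, -0.1]
[0.02, -0.03, 0.09] [0.2, 0.1, -0.1]
[0.02, -0.03, 0.09] [0.2, 0.1, -0.1]
```

servo_tool([
  {"travel": [0.02,-0.04,0.08],"rotation": [0.2,0.1,0],"fingers": 0},
  {"travel": [0.02,-0.04,0.08],"rotation": [0.2,0.1,0],"fingers": 0},
  {"travel": [0.02,-0.04,0.08],"rotation": [0.2,0,0],"fingers": 0},
  {"travel": [0.02,-0.04,0.08],"rotation": [0.2,0,0],"fingers": 0},
  {"travel": [0,-0.03,0.04],"rotation": [0,0,0],"fingers": 0},
  {"travel": [0,0,0],"rotation": [0,0,0],"fingers": 0},
  {"travel": [0,0,0],"rotation": [0,0,0],"fingers": 0},
  {"travel": [0,0,0],"rotation": [0,0,0],"fingers": 0},
])

```text
time_s: 5.1
eef_pos: [536.8, -4.5, 93.7]
tool_rot: [-3.138, 0.002, 1.686]
ft_force: [0.0, -0.5, -0.6]
grip_width: -0.0
```

```bash
python3 plan.py 541 -4.5 50 1.692 20 | head -3;  python3 - <<'E'
from rig import optics
from h import *
for n,a in(("scene",(180,110,133,100)),("top",(200,120,133,100))):
    c=optics.snapshot(n); crop(c,*a,6,f'pics/{n}3.png')
E
```

```text
5.1 [536.8  -4.5  93.7] [-3.138e+00  2.000e-03  1.686e+00] [ 0.   -0.48 -0.61] -0.0004879537414110299
[-0.0, 0.0, 0.04] [-0.0, 0.0, -0.0]
[-0.0, 0.0, 0.04] [-0.0, 0.0, -0.0]
```

View pics/scene3.png

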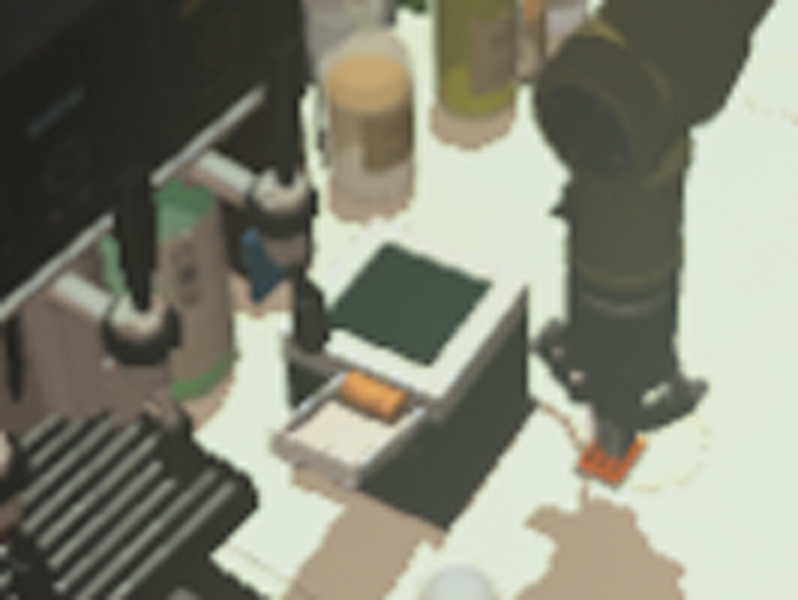

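The fingertips are now right over the paddle, at crop pixel (618,450). Pressing.

servo_tool([
  {"travel": [0,0.02,0.06],"rotation": [0,0,0],"fingers": 0},
  {"travel": [0,0.02,0.06],"rotation": [0,0,0],"fingers": 0},
  {"travel": [0,0.02,0.06],"rotation": [0,0,0],"fingers": 0},
  {"travel": [0,0,0.06],"rotation": [0,0,0],"fingers": 0},
  {"travel": [0,0,0.06],"rotation": [0,0,0],"fingers": 0},
  {"travel": [0,0,0.06],"rotation": [0,0,0],"fingers": 0},
  {"travel": [0,0,0.06],"rotation": [0,0,0],"fingers": 0},
  {"travel": [0,0,0.06],"rotation": [0,0,0],"fingers": 0},
])

```text
time_s: 6.0
eef_pos: [537.6, -4.6, 70.7]
tool_rot: [-3.134, 0.002, 1.685]
ft_force: [-2.2, 0.6, 4.8]
grip_width: 0.001
```

```bash
python3 plan.py 541 -4.5 50 1.692 8 | head -2
```

```text
6.0 [537.6  -4.6  70.7] [-3.134e+00  2.000e-03  1.685e+00] [-2.19  0.6   4.75] 0.0005106180929427719
[-0.0, 0.01, 0.05] [-0.1, 0.0, -0.0]
```

Contact shows at 4.8 N. I'll keep pressing down to the stop.

servo_tool([
  {"travel": [0,0.01,0.06],"rotation": [0,0,0],"fingers": 0},
  {"travel": [0,0.01,0.06],"rotation": [0,0,0],"fingers": 0},
  {"travel": [0,0.01,0.06],"rotation": [0,0,0],"fingers": 0},
  {"travel": [0,0.01,0.06],"rotation": [0,0,0],"fingers": 0},
  {"travel": [0,0,0.06],"rotation": [0,0,0],"fingers": 0},
  {"travel": [0,0,0.06],"rotation": [0,0,0],"fingers": 0},
  {"travel": [0,0,0.06],"rotation": [0,0,0],"fingers": 0},
  {"travel": [0,0,0.06],"rotation": [0,0,0],"fingers": 0},
])

```text
time_s: 6.8
eef_pos: [538.5, -4.5, 49.5]
tool_rot: [-3.133, 0.001, 1.685]
ft_force: [-8.3, 0.9, 50.9]
grip_width: -0.001
```

```bash
python3 plan.py 541 -4.5 48 1.692 8 | head -2
python3 - <<'E'
from rig import optics
from h import *
for n,a in(("scene",(180,110,133,100)),("top",(200,120,133,100))):
    c=optics.snapshot(n); crop(c,*a,6,f'pics/{n}4.png')
E
```

```text
6.8 [538.5  -4.5  49.5] [-3.133e+00  1.000e-03  1.685e+00] [-8.32  0.93 50.91] -0.001497869767675988
[-0.0, 0.01, 0.0] [-0.1, 0.0, -0.1]
```

View pics/scene4.png

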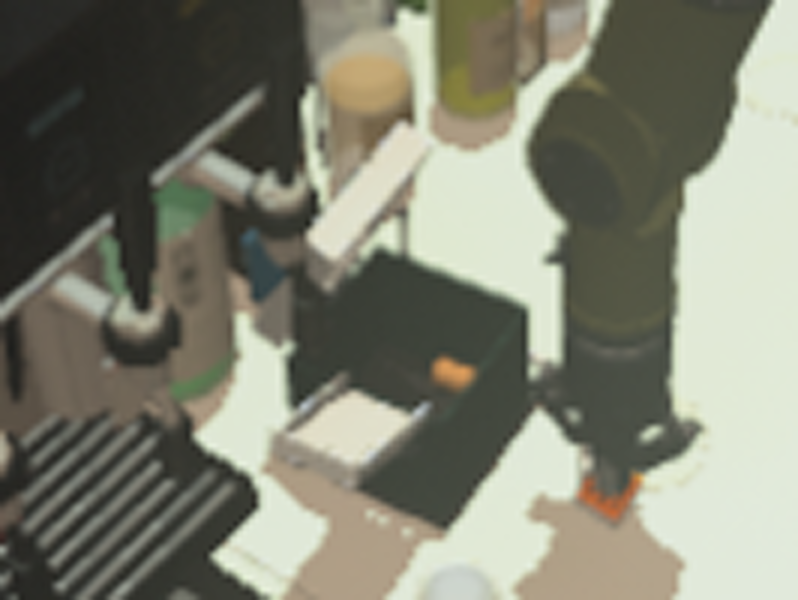

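The lid stands wide open and the paddle is on its stop at about 51 N. The cork is inside the bin at crop pixel (452,373). I'll hold here for a moment.

servo_tool([
  {"travel": [0,0,0.02],"rotation": [0,0,0],"fingers": 0},
  {"travel": [0,0,0.02],"rotation": [0,0,0],"fingers": 0},
  {"travel": [0,0,0.02],"rotation": [0,0,0],"fingers": 0},
  {"travel": [0,0,0.02],"rotation": [0,0,0],"fingers": 0},
  {"travel": [0,0,0.02],"rotation": [0,0,0],"fingers": 0},
  {"travel": [0,0,0.02],"rotation": [0,0,0],"fingers": 0},
  {"travel": [0,0,0.01],"rotation": [0,0,0],"fingers": 0},
  {"travel": [0,0,0.01],"rotation": [0,0,0],"fingers": 0},
])

```text
time_s: 7.7
eef_pos: [538.1, -4.5, 50.9]
tool_rot: [-3.137, 0.0, 1.684]
ft_force: [-2.4, 0.1, 9.2]
grip_width: -0.002
```

```bash
python3 plan.py 541 -4.5 48 1.692 8 | head -2
python3 - <<'E'
from rig import optics
from h import *
for n,a in(("scene",(180,110,133,100)),("top",(200,120,133,100))):
    c=optics.snapshot(n); crop(c,*a,6,f'pics/{n}5.png')
E
```

```text
7.7 [538.1  -4.5  50.9] [-3.137  0.     1.684] [-2.43  0.08  9.21] -0.0015421953299608118
[-0.0, 0.01, 0.01] [-0.0, 0.0, -0.1]
```

View pics/scene5.png

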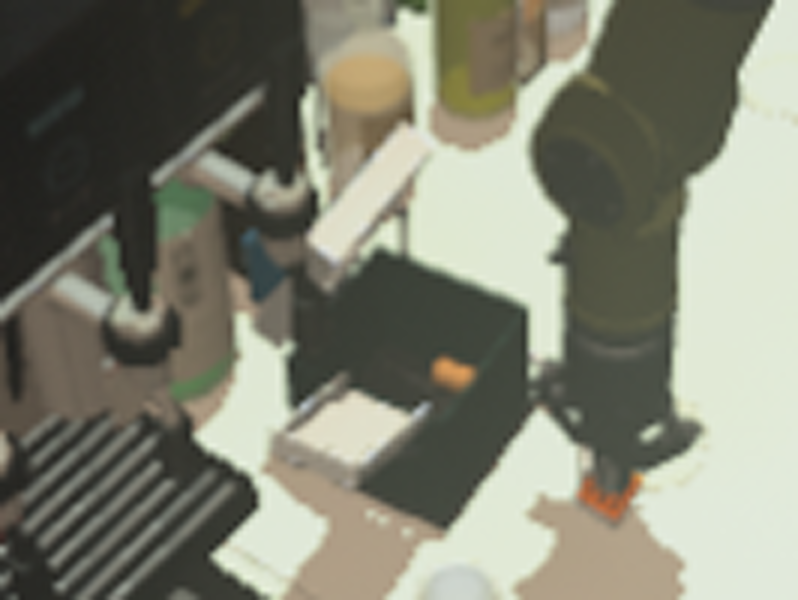

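View pics/top5.png

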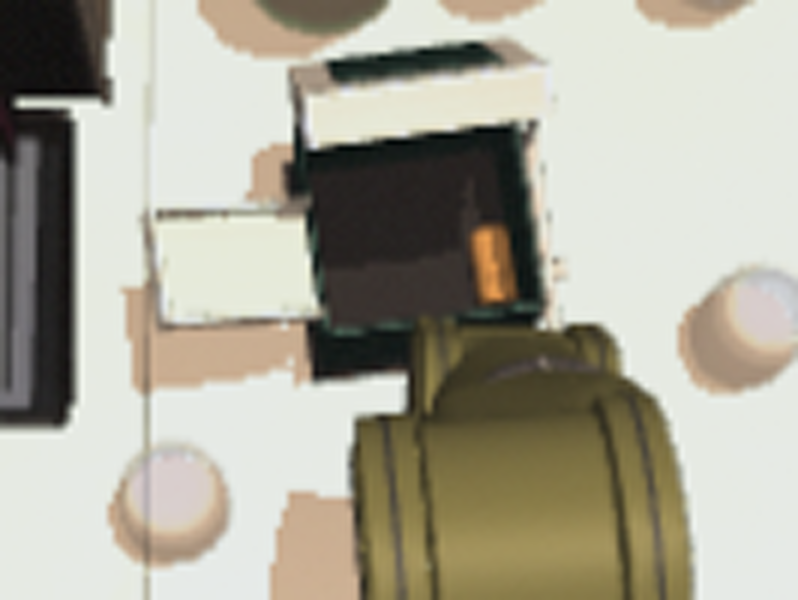

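The cork rests inside the bin, at crop pixel (493,263) in the top view, and the paddle is still held down at about 9 N. Now a slow release.

servo_tool([
  {"travel": [0,0,-0.01],"rotation": [0,0,0],"fingers": 0},
  {"travel": [0,0,-0.02],"rotation": [0,0,0],"fingers": 0},
  {"travel": [0,0,-0.02],"rotation": [0,0,0],"fingers": 0},
  {"travel": [0,0,-0.02],"rotation": [0,0,0],"fingers": 0},
  {"travel": [0,0,-0.02],"rotation": [0,0,0],"fingers": 0},
  {"travel": [0,0,-0.02],"rotation": [0,0,0],"fingers": 0},
  {"travel": [0,0,-0.02],"rotation": [0,0,0],"fingers": 0},
  {"travel": [0,0,-0.02],"rotation": [0,0,0],"fingers": 0},
])

```text
time_s: 8.6
eef_pos: [537.5, -4.6, 58.3]
tool_rot: [-3.136, 0.0, 1.684]
ft_force: [-1.1, -0.8, 3.5]
grip_width: 0.002
```

```bash
python3 plan.py 540 -4.5 92 1.692 8 | head -2
```

```text
8.6 [537.5  -4.6  58.3] [-3.136  0.     1.684] [-1.06 -0.79  3.54] 0.001820985131481893
[-0.0, 0.01, -0.08] [-0.0, 0.0, -0.1]
```

servo_tool([
  {"travel": [0,0.01,-0.03],"rotation": [0,0,0],"fingers": 0},
  {"travel": [0,0,-0.03],"rotation": [0,0,0],"fingers": 0},
  {"travel": [0,0.01,-0.03],"rotation": [0,0,0],"fingers": 0},
  {"travel": [0,0,-0.03],"rotation": [0,0,0],"fingers": 0},
  {"travel": [0,0,-0.03],"rotation": [0,0,0],"fingers": 0},
  {"travel": [0,0,-0.03],"rotation": [0,0,0],"fingers": 0},
  {"travel": [0,0,-0.03],"rotation": [0,0,0],"fingers": 0},
  {"travel": [0,0,-0.03],"rotation": [0,0,0],"fingers": 0},
])

```text
time_s: 9.4
eef_pos: [537.7, -4.6, 71.5]
tool_rot: [-3.134, 0.0, 1.684]
ft_force: [-2.1, -0.6, 4.9]
grip_width: 0.002
```

servo_tool([
  {"travel": [0,0,-0.03],"rotation": [0,0,0],"fingers": 0},
  {"travel": [0,0,-0.03],"rotation": [0,0,0],"fingers": 0},
  {"travel": [0,0,-0.03],"rotation": [0,0,0],"fingers": 0},
  {"travel": [0,0,-0.03],"rotation": [0,0,0],"fingers": 0},
  {"travel": [0,0,-0.03],"rotation": [0,0,0],"fingers": 0},
  {"travel": [0,0,-0.03],"rotation": [0,0,0],"fingers": 0},
  {"travel": [0,0,-0.03],"rotation": [0,0,0],"fingers": 0},
  {"travel": [0,0,-0.03],"rotation": [0,0,0],"fingers": 0},
])

```text
time_s: 10.2
eef_pos: [539.2, -4.4, 85.8]
tool_rot: [-3.137, 0.0, 1.684]
ft_force: [-1.4, 0.2, 5.0]
grip_width: 0.001
```

Still in contact at 5 N, with only a few mm left to rise.

servo_tool([
  {"travel": [0,0,-0.02],"rotation": [0,0,0],"fingers": 0},
  {"travel": [0,0,-0.02],"rotation": [0,0,0],"fingers": 0},
  {"travel": [0,0,-0.02],"rotation": [0,0,0],"fingers": 0},
  {"travel": [0,0,-0.02],"rotation": [0,0,0],"fingers": 0},
  {"travel": [0,0,-0.02],"rotation": [0,0,0],"fingers": 0},
  {"travel": [0,0,-0.02],"rotation": [0,0,0],"fingers": 0},
  {"travel": [0,0,-0.02],"rotation": [0,0,0],"fingers": 0},
  {"travel": [0,0,-0.02],"rotation": [0,0,0],"fingers": 0},
])

```text
time_s: 11.0
eef_pos: [541.6, -4.1, 94.0]
tool_rot: [-3.141, 0.0, 1.684]
ft_force: [0.6, -0.0, -0.3]
grip_width: -0.001
```

servo_tool([
  {"travel": [0,0,-0.03],"rotation": [0,0,0],"fingers": 0},
  {"travel": [0,0,-0.03],"rotation": [0,0,0],"fingers": 0},
  {"travel": [0,0,-0.03],"rotation": [0,0,0],"fingers": 0},
  {"travel": [0,0,-0.03],"rotation": [0,0,0],"fingers": 0},
  {"travel": [0,0,-0.05],"rotation": [0,0,0],"fingers": 0},
  {"travel": [0,0,-0.05],"rotation": [0,0,0],"fingers": 0},
  {"travel": [0,0,-0.05],"rotation": [0,0,0],"fingers": 0},
  {"travel": [0,0,-0.05],"rotation": [0,0,0],"fingers": 0},
])

```text
time_s: 11.8
eef_pos: [541.5, -4.1, 111.4]
tool_rot: [-3.141, 0.0, 1.684]
ft_force: [-0.7, 0.1, 0.7]
grip_width: -0.002
```

servo_tool([
  {"travel": [0,0,-0.2],"rotation": [0,0,0],"fingers": 0},
  {"travel": [0,0,-0.4],"rotation": [0,0,0],"fingers": 0},
  {"travel": [0,-0.1,-0.5],"rotation": [0,0,0],"fingers": 0},
  {"travel": [0,-0.1,-0.5],"rotation": [0,0,0],"fingers": 0},
  {"travel": [0,-0.1,-0.4],"rotation": [0,0,0],"fingers": 0},
  {"travel": [0,0,-0.2],"rotation": [0,0,0],"fingers": 0},
  {"travel": [0,0,0],"rotation": [0,0,0],"fingers": 0},
  {"travel": [0,0,0],"rotation": [0,0,0],"fingers": 0},
])

```text
time_s: 12.6
eef_pos: [526.3, -5.8, 228.9]
tool_rot: [3.14, 0.0, 1.684]
ft_force: [-1.8, 0.3, -0.3]
grip_width: -0.003
```

Run:
```python
from rig import optics,ctrl
from h import *
for n,a in(("scene",(180,110,133,100)),("top",(200,120,133,100))):
    c=optics.snapshot(n); crop(c,*a,6,f'pics/{n}6.png')
    cv2.imwrite(f"pics/{n}6f.png",c['img'][:,:,::-1])
s=ctrl.observe(); print(s['time_s'],s['eef_pos'],s['ft_force'],abs(s['joint_velocities']).max())
```

```text
12.7 [526.13546996  -5.79695351 228.37767905] [ 0.48936756  0.80726132 -0.38467704] 0.008789113252526022
```

View pics/scene6.png

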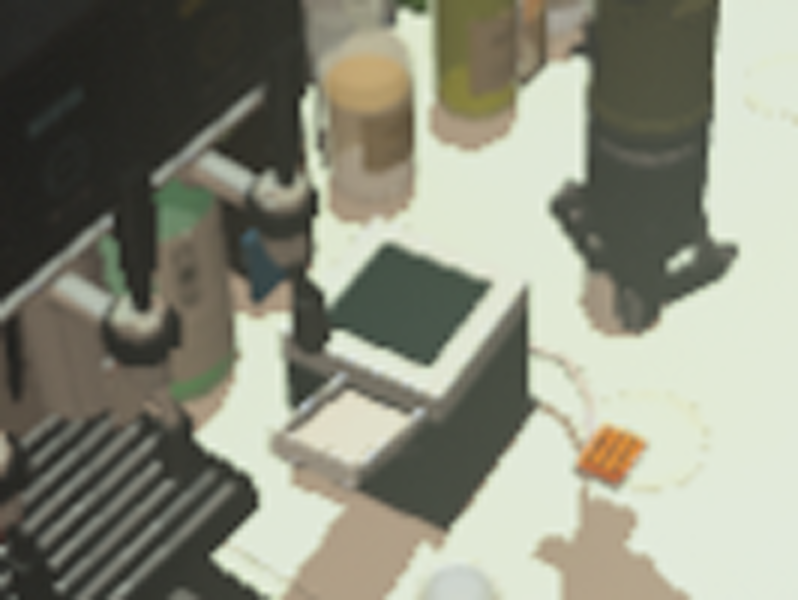

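View pics/top6f.png

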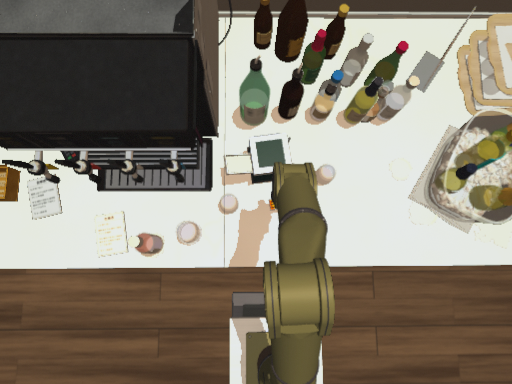

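The lid is shut as at the start, the paddle is up at crop pixel (612,455), and the chute is empty. The arm is clear and the bystanders are where they were: near tumbler (229,203), bottle (150,243), cups (188,232). Handing in.

```bash
python3 -c "
from rig import order
print(order.hand_in())"
```

```text
the job is handed in; nothing more can be done
None
```

The job is done and handed in at about 13 s of the 46 s allowed; the rig reports no verdict.

- **Press and hold:** I found the paddle in both views at about (540, -5) mm and pressed it to its stop with shut fingertips, peaking at about 51 N. The lid stood wide open, and pictures from both cameras showed the cork at rest inside the bin while I held the paddle down.
- **Release:** I let the paddle up at about 10–18 mm/s. The fingers still felt 3.5–5 N until the last few millimetres, then I moved clear to TCP height 228 mm.
- **Last checks:** The final pictures show the lid shut, the paddle up and the chute empty. The bystanders look unmoved by eye, though I did not measure them. The force reading at the end was about zero.
- **Disagreements:** On the first descent the tool drifted 22 mm in +y. I corrected this before touching the paddle. My two-view measurement put the paddle top at about 67.5 mm against the stated 74 mm. Contact came somewhere above TCP height 71 mm, and on release the paddle let go between 86 and 94 mm (fingertips at 72–80 mm), which fits the stated height better.

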